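Take a bore reading of the porcelain test cup

ROBOT

A 6-joint arm with a two-finger parallel gripper is mounted at the origin on the work surface. World frame = base frame: x ahead of the robot, y to its left, z up, the work surface at z = 0. Lengths are in m, angles in rad, forces in N, time in s.
With the tool pointing down it reaches from about 0.35 to 1 m from the base axis. Payload 7.1 kg.
Tool frame: the origin (TCP) lies between the finger pads; the fingertips stand 22 mm ahead of it and the grasp point (between the pads) lies 3 mm ahead of it; z points along the fingers, y is the line along which they close (so a half turn about z gives the same grasp; the last joint's range is limited). The gripper opens to 85 mm and grips with 20 to 120 N. Pads are 22 mm wide; open, the fingers measure 114 mm over their backs; the gripper's body (76 mm by 85 mm) begins 54 mm behind the grasp point. The pads swing forward as they close: fully open they stand 13 mm farther back than shut.
Start: joints at [-1.128, 0.423, 1.63, -0, 1.089, -0.019], TCP at [0.278, -0.56, 0.253] pointing down, gripper open.
Joint ranges: [-3, 3], [-0.9, 2.11], [0.09, 2.58], [-1.31, 4.45], [0.11, 2.69], [-2.54, 2.54]. Speed limits (rad/s): [2.39, 2.39, 3.01, 3.14, 3.14, 3.14].

INTERFACE

Orientations are given as a rotation vector (axis times angle).
In Python, from rig import manip gives the robot as it stands. The module is installed in compiled form; this text tells all that it offers. Calls block until the motion is done:
- manip.move_to(position, orientation): joint-space move of the TCP to a pose.
- manip.servo_line(position, orientation=None, rate=0.15): straight line of the TCP; orientation=None keeps the orientation; rate is the mean speed in m/s.
- manip.set_joints(angles): joint-space move.
- manip.command_gripper(opening, f_grip=None): finger opening in m; f_grip is the grip in N (None keeps the last); returns when the fingers have stopped.
- manip.hold(seconds).
- manip.solve_ik(position, orientation): joint angles nearest the present ones, or None.
- manip.camera(name): name is "side" or "top"; returns a dict with "image" (420x560x3 uint8, red, green, blue), "fx", "fy", "cx", "cy" (pixels), "k1" (the pictures are not rectified: a ray, as slopes to the right and down, at radius r is drawn at 1 + k1 r^2 times it, then the intrinsics apply), "cam_to_world" (4x4, takes a point from camera to world coordinates). Camera axes: x right, y down, z forward; pixel columns grow to the right and rows downward; lengths in m; the calibration is good to about 2 mm. A picture is of the moment at which its call begins. There is no depth.
A pose or a line that the arm cannot do raises manip.IKError and nothing moves.
- manip.sign_off(): hands the job in; it is judged then, once.
Readings, each from a call of its own:
- manip.get_time(): time.
- manip.get_joint_positions(): joint angles.
- manip.get_joint_vel(): joint speeds.
- manip.get_tau(): joint torques, N m.
- manip.get_position(): TCP position.
- manip.get_ee_rot(): TCP orientation.
- manip.get_contact_force(): force on the tool from outside, world axes, zero at the start.
- manip.get_torque(): the same for the moment, N m.
- manip.get_width(): finger opening in m.
- manip.get_grip_force(): force on a finger pad.
Only numpy, scipy, OpenCV 4.12 (cv2) and the standard library are available. Lean on these libraries where they do the work, as an engineer would, in place of code of your own. Each camera call takes 0.05 s, during which the arm holds its last target. There are 200 camera calls.

TASK

Take the bore of the white porcelain test cup with the telescoping gauge: holding it by its handle, push it gently, with no more than 30 N and without letting it drop, straight down into the cup until its foot is pressed firmly home on the cup's floor; then press its red lock cap down until it clicks and stays down, without hammering on the porcelain. Draw the gauge straight up out of the cup so that the locked width is kept, and stand it upright on the round cork coaster, leaving the canister, sieve and pick where they are.

Things in the scene. Friction and masses are not known exactly. Their poses are not given: they have to be found in the camera images.
- gauge_grip (a point): Telescoping bore gauge, loose, standing upright, 130.5 mm tall, 0.17 to 0.27 kg. This point is on its axis, on its dark round handle (16 mm diameter, from 29 to 115 mm above the underside of the foot; a short 25 mm collar at the handle's lower end), 98 mm above the underside of the foot; z points up along the handle.
- gauge_foot (a point): Centre of the underside of the gauge's foot; z points up. Foot: steel disc 45 mm diameter, 8.5 mm high, chamfered below. On it the aluminium head, 36 mm diameter, up to 28.5 mm above the underside.
- lock_top (a point): Centre of the top of the red lock cap (20 mm diameter, 10 mm high) at the top end of the gauge, 130.5 mm above the underside of the foot while unlocked; it moves down the gauge's axis.
- lock (a joint): How far the lock cap is pressed down (m): 0 unlocked. An over-centre spring holds it up with about 3 to 6 N, gives way beyond 2 mm, then snaps down to 5 mm and stays: locked. Two pawls then stand behind shoulders of the plungers and stop them springing out beyond 49.6 mm. With the plungers wider than that the cap stops at 1 mm and springs back up.
- tip_a (a point): Outer end of the plunger on the gauge's +x side.
- tip_b (a point): Outer end of the plunger on the gauge's -x side. The distance between the two tips is the gauge's reading.
- cup: White porcelain test cup, fixed in a plywood saddle (110 x 126 mm, 20 mm high). Origin on its axis, counter height. Rim 86 mm up, 70 mm outside diameter. Upright round bore, 48 mm diameter; the top 10 mm flare to 60 mm at the rim and squeeze the plungers in. Its floor lies 28 to 56 mm below the rim, different each time and not measured: feel for it, at under 8 mm/s or the touch jars it.
- cup_mouth (a point): Centre of the cup's mouth, at rim height, on the bore's axis.
- coaster_top (a point): Centre of the top face of the round cork coaster, 100 mm diameter, 6 mm thick, fixed flat on the counter.
- gauge: The whole gauge; same origin and axes as gauge_foot. Two brass plungers with round ends (4 mm radius), geared to move alike, stick out of the head along its +x and -x, 15 mm above the foot's underside. Springs push them out to 54 mm over the tips (0.4 N each fully out, 1 N each at 48 mm); they can be pushed in to 42 mm.
- canister: Bystander: white plastic canister with green lid, 67 mm diameter, 85 mm tall, loose; origin at the centre of its underside.
- sieve: Bystander: small stainless sieve, 68 mm diameter, 28 mm high, with a 41 mm wire handle, loose; origin at the centre of its underside.
- pick: Bystander: silicone-tipped pick, lying flat, about 140 mm long, 10 mm high, loose; origin under its middle.
Not all that is in view belongs to the job. Leave any purple look-alike of the gauge alone. Of the things that look like the part that bears coaster_top, the larger one is meant.

How it is judged:
By the outcome, as a careful person would: the job done as asked, in the order asked, and still so for the second after the job is handed in, with the robot touching nothing.
It also fails if it takes over 72 s, if anything falls off the work surface, if the arm or the gripper's body presses on something with over 40 N, if the wrist force passes 120 N, or if a joint passes its speed limit or range.

## Working session

There is one attempt and no reset: what is moved stays moved. The work goes in short steps, each a Python script; the robot and the scene stay as the last script left them, time stands still between calls to the robot, and variables do not carry over. Pictures are saved under pics/ and viewed, at most 10 in all, crops included, and the job is handed in when it is done.

```bash
mkdir -p pics
cat > h.py <<'E'
import numpy as np, cv2
from rig import manip
def ray(c,u,v):
    K=np.array([[c['fx'],0,c['cx']],[0,c['fy'],c['cy']],[0,0,1.]])
    p=np.array([(u-c['cx'])/c['fx'],(v-c['cy'])/c['fy']]); q=p.copy()
    for _ in range(30): q=p/(1+c['k1']*(q@q))
    T=np.array(c['cam_to_world']); d=T[:3,:3]@np.array([q[0],q[1],1]); return T[:3,3],d/np.linalg.norm(d)
def onz(c,u,v,z):
    o,d=ray(c,u,v); return o+d*(z-o[2])/d[2]
def proj(c,P):
    T=np.array(c['cam_to_world']); p=T[:3,:3].T@(np.array(P)-T[:3,3]); q=p[:2]/p[2]; q=q*(1+c['k1']*(q@q))
    return q*[c['fx'],c['fy']]+[c['cx'],c['cy']]
def tri(c1,p1,c2,p2):
    o1,d1=ray(c1,*p1);o2,d2=ray(c2,*p2)
    A=np.stack([d1,-d2],1);s=np.linalg.lstsq(A,o2-o1,rcond=None)[0]
    a=o1+d1*s[0];b=o2+d2*s[1];return (a+b)/2,np.linalg.norm(a-b)
def shot(n,f):
    c=manip.camera(n);cv2.imwrite(f,c['image'][:,:,::-1]);return c
E
python3 - <<'E'
from h import *
for n in('side','top'):
    c=shot(n,f'pics/{n}0.png');print(n,c['fx'],c['k1'],np.round(c['cam_to_world'],3).tolist())
print(manip.get_time(),manip.get_ee_rot(),manip.get_width(),manip.get_contact_force())
E
```

```text
side 467.56701989244385 -0.0489667196013289 [[-0.934, -0.247, 0.258, 0.32], [-0.357, 0.663, -0.658, 0.526], [-0.009, -0.707, -0.708, 0.665], [0.0, 0.0, 0.0, 1.0]]
top 452.56253089919437 -0.12878855869821468 [[0.021, -0.999, 0.048, 0.476], [-1.0, -0.02, 0.002, 0.02], [-0.001, -0.048, -0.999, 0.97], [0.0, 0.0, 0.0, 1.0]]
0.1 [-3.05689826e+00 -7.18687316e-01  4.93594226e-04] 0.08545028009005272 [-0.37113647 -0.50998021 -0.13814464]
```

View pics/side0.png

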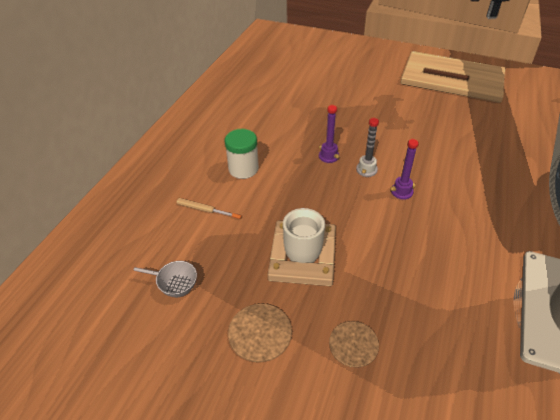

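View pics/top0.png

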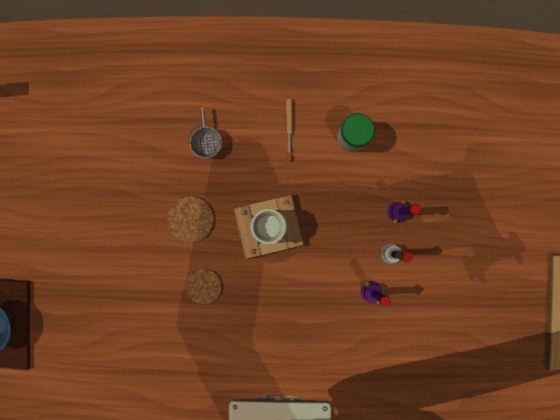

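Side view: the steel gauge with dark handle is at (370,145), with purple look-alikes at (331,130) and (408,170). The cup is at (304,235), the large coaster at (260,332) and the small one at (354,343). In the top view the gauge is at (392,254) with its cap at (408,257), look-alikes at (402,211) and (374,293), the cup at (268,227), the large coaster at (191,220) and the small one at (204,287). I choose the unpainted steel/dark middle gauge and the larger coaster.

Run:
```python
from h import *
S=manip.camera('side');T=manip.camera('top')
def blobs(c,m,mn):
    n,l,s,ce=cv2.connectedComponentsWithStats(m.astype(np.uint8)); return [(s[i],ce[i],l==i) for i in range(1,n) if s[i][4]>=mn]
def red(c):
    h=cv2.cvtColor(c['image'],cv2.COLOR_RGB2HSV).astype(int); return ((h[...,0]<5)|(h[...,0]>174))&(h[...,1]>190)&(h[...,2]>110)
R={}
for n,c in(('S',S),('T',T)):
    R[n]=[b[1] for b in blobs(c,red(c),25)]
    for b in blobs(c,red(c),25): print(n,'red',b[0],b[1].round(1))
for a in R['S']:
  for b in R['T']:
    p,e=tri(S,a,T,b)
    if e<.006 and .1<p[2]<.15: print('cap',a.round(),b.round(),p.round(4),round(e,4))
# cup: whitish
for n,c,box in(('S',S,(270,200,340,270)),('T',T,(240,200,300,255))):
    h=cv2.cvtColor(c['image'],cv2.COLOR_RGB2HSV).astype(int); m=(h[...,1]<75)&(h[...,2]>90)
    k=np.zeros_like(m);k[box[1]:box[3],box[0]:box[2]]=1
    for b in blobs(c,m&k,100):
        cn=cv2.findContours(b[2].astype(np.uint8),cv2.RETR_EXTERNAL,cv2.CHAIN_APPROX_NONE)[0][0]
        e=cv2.fitEllipse(cn);print(n,'cup',b[0],e)
        if n=='T':
            P=np.array([onz(c,*q,.086)[:2] for q in cn[:,0].astype(float)]);print('rim circle',cv2.minEnclosingCircle(P.astype(np.float32)),P.min(0),P.max(0))
def coaster(c,box,z):
    h=cv2.cvtColor(c['image'],cv2.COLOR_RGB2HSV).astype(int);x=c['image'][box[1]:box[3],box[0]:box[2]]
    return h[box[1]:box[3],box[0]:box[2]]
for n,c,p in(('S',S,(260,332)),('T',T,(191,220)),('T',T,(204,287))): print(n,onz(c,*p,.006))
print('canister',onz(T,358,130,.085),'purple',[onz(T,*p,0) for p in((402,211),(374,293))])
w=T['image'][195:320,160:300];w2=T['image'][190:315,350:460]
a=[cv2.resize(q,None,fx=3,fy=3,interpolation=cv2.INTER_CUBIC) for q in(w,w2)];
cv2.imwrite('pics/crop1.png',np.hstack([a[0],a[1]])[:,:,::-1])
s=np.hstack([S['image'][200:370,220:400],S['image'][95:265,300:440]]);cv2.imwrite('pics/crop2.png',cv2.resize(s,None,fx=2.4,fy=2.4,interpolation=cv2.INTER_CUBIC)[:,:,::-1])
```

```text
S red [328 105   9   8  57] [331.8 108.7]
S red [370 118   8   8  56] [373.5 121.8]
S red [408 139  10   9  71] [412.5 143.4]
T red [411 205   9   9  68] [415.  209.1]
T red [403 252   9  10  66] [407.1 256.7]
T red [380 297  10   9  71] [384.9 300.9]
cap [332. 109.] [415. 209.] [ 0.5187 -0.2452  0.1262] 0.0005
cap [374. 122.] [407. 257.] [ 0.4293 -0.2305  0.1266] 0.0006
cap [413. 143.] [385. 301.] [ 0.3461 -0.1896  0.1268] 0.0009
S cup [ 283  208   42   55 1921] ((303.2341613769531, 234.5679931640625), (42.1253547668457, 56.501670837402344), 1.2107868194580078)
T cup [251 209  35  35 881] ((267.9578857421875, 226.11300659179688), (34.59511184692383, 34.88594436645508), 70.67909240722656)
rim circle ((0.48179957270622253, 0.032479915767908096), 0.03505284711718559) [ 0.44864868 -0.00095627] [0.51533481 0.06580578]
S [0.49146406 0.20181015 0.006     ]
T [0.49176322 0.19848788 0.006     ]
T [0.34966226 0.16710784 0.006     ]
canister [ 0.67615676 -0.14248731  0.085     ] purple [array([ 0.52053376, -0.25586407,  0.        ]), array([ 0.34291025, -0.19709337,  0.        ])]
```

View pics/crop1.png

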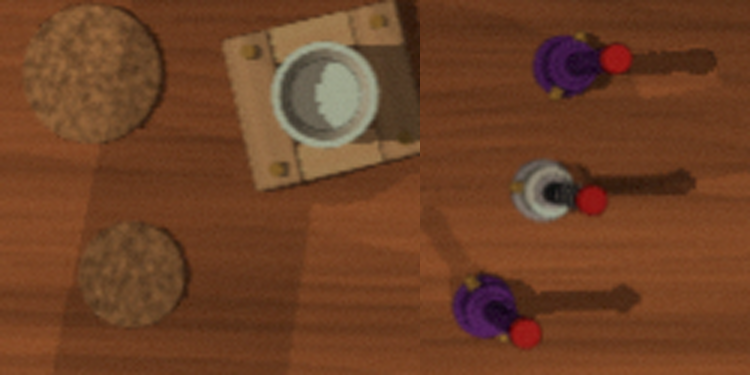

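View pics/crop2.png

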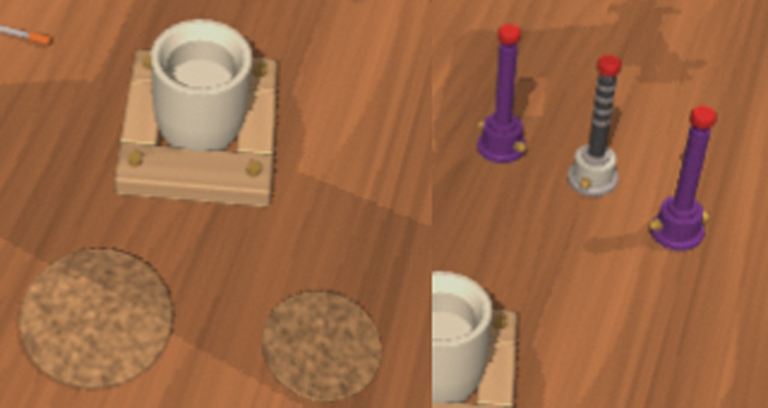

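The crops confirm it: the steel gauge in the middle, caps triangulating at z about 0.1266 (expected ~0.127), cup rim radius 35.05 mm (expected 35). Now a coaster fit plus a side-view cup check, then grasp.

```bash
cat >> h.py <<'E'
from scipy.spatial.transform import Rotation as Ro
def down(ang):
    y=np.array([np.cos(ang),np.sin(ang),0]);z=np.array([0,0,-1.]);return Ro.from_matrix(np.stack([np.cross(y,z),y,z],1)).as_rotvec()
def redblobs(c):
    h=cv2.cvtColor(c['image'],cv2.COLOR_RGB2HSV).astype(int); m=((h[...,0]<5)|(h[...,0]>174))&(h[...,1]>190)&(h[...,2]>110)
    n,l,s,ce=cv2.connectedComponentsWithStats(m.astype(np.uint8)); return [(s[i][4],ce[i]) for i in range(1,n) if s[i][4]>=20]
E
python3 - <<'E'
from h import *
S=cv2.imread('pics/side0.png');c=manip.camera('side')
t=np.linspace(0,2*np.pi,200)
q=np.array([proj(c,[.482+.035*np.cos(a),.0324+.035*np.sin(a),.086]) for a in t]);print('pred side rim L,R,top',q[:,0].min(),q[:,0].max(),q[:,1].min(),'seen 283 325 208')
T=manip.camera('top');q=np.array([proj(T,[.4918+.05*np.cos(a),.1985+.05*np.sin(a),.006]) for a in t]);print('coaster pred',q.min(0),q.max(0))
h=cv2.cvtColor(T['image'],cv2.COLOR_RGB2HSV).astype(int)
print(h[220,155:230:3].tolist())
G=np.array([.4293,-.2305]); 
best=min((manip.solve_ik([*G,.101],down(np.radians(a))) is None,np.abs(manip.solve_ik([*G,.101],down(np.radians(a)))[5]),a) for a in(72.5,-107.5));print(best)
o=down(np.radians(best[2]))
manip.move_to([*G,.2],o);print(manip.get_time());print(manip.get_contact_force())
manip.servo_line([*G,.101],o,rate=.1)
manip.command_gripper(.010,40)
print(manip.get_width(),manip.get_grip_force(),manip.get_position(),manip.get_contact_force(),manip.get_time())
shot('side','pics/side1.png')
E
```

```text
pred side rim L,R,top 281.832822149315 324.022562723225 207.90629575861607 seen 283 325 208
coaster pred [167.9202347  196.65909661] [214.2446689  243.39550036]
[[11, 181, 120], [12, 178, 123], [11, 183, 120], [12, 177, 121], [12, 164, 121], [13, 150, 126], [14, 156, 119], [14, 156, 129], [14, 151, 140], [14, 156, 113], [14, 159, 135], [14, 156, 116], [14, 157, 125], [15, 152, 111], [13, 159, 112], [14, 158, 97], [14, 156, 111], [14, 155, 120], [15, 154, 103], [14, 159, 104], [11, 195, 77], [11, 184, 104], [12, 181, 103], [11, 185, 102], [11, 182, 101]]
(False, np.float64(1.359058573401823), -107.5)
1.6667
[0.17235138 0.05583676 0.98298419]
0.015197828762325729 38.97066185600124 [ 0.42938755 -0.23063167  0.10116567] [-0.23123578 -1.13993206  1.68283576] 3.45
```

View pics/side1.png

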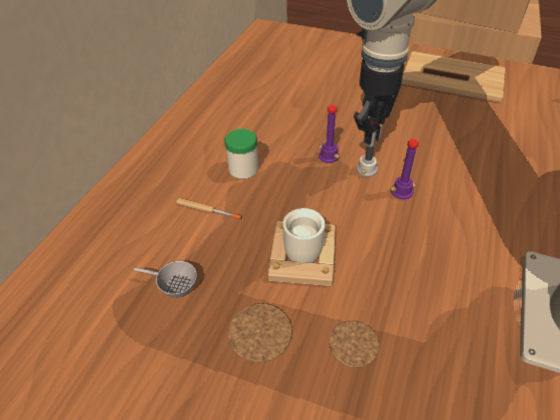

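The gauge is held (opening 15.2 mm on the 16 mm handle) and the look-alikes are untouched. I lift it and carry it over the cup, turned so the side camera sees it between the fingers.

Run:
```python
from h import *
manip.servo_line([.4293,-.2305,.25],rate=.12)
C=[.482,.0325]
j=None
for a in(-162.5,17.5):
    k=manip.solve_ik([*C,.26],down(np.radians(a)));print(a,None if k is None else k.round(2))
    if k is not None and (j is None or abs(k[5])<abs(j[1][5])): j=(a,k)
o=down(np.radians(j[0]))
manip.move_to([*C,.26],o); manip.servo_line([*C,.211],o,rate=.08); manip.hold(.2)
print(j[0],manip.get_position(),manip.get_width(),manip.get_contact_force(),manip.get_time())
c=shot('side','pics/side2.png')
for b in redblobs(c): print(b[0],b[1],onz(c,*b[1],.211-.101+.1265))
print('pred',proj(c,[*C,.2365]),proj(c,[*C,.11]))
cv2.imwrite('pics/crop3.png',cv2.resize(c['image'][80:270,230:390],None,fx=3,fy=3,interpolation=cv2.INTER_CUBIC)[:,:,::-1])
```

```text
-162.5 None
17.5 [ 0.04  0.2   1.93 -0.    1.01 -0.26]
17.5 [0.48234067 0.03252898 0.2115226 ] 0.015166728509960795 [-0.59260303  0.04115702 -2.09073131] 7.3
71 [412.52112676 143.23943662] [ 0.34114826 -0.04395079  0.2365    ]
116 [305.02586207 153.96551724] [0.48102975 0.03442276 0.2365    ]
pred [304.82648131 153.00839253] [303.164047  213.3122338]
```

View pics/crop3.png

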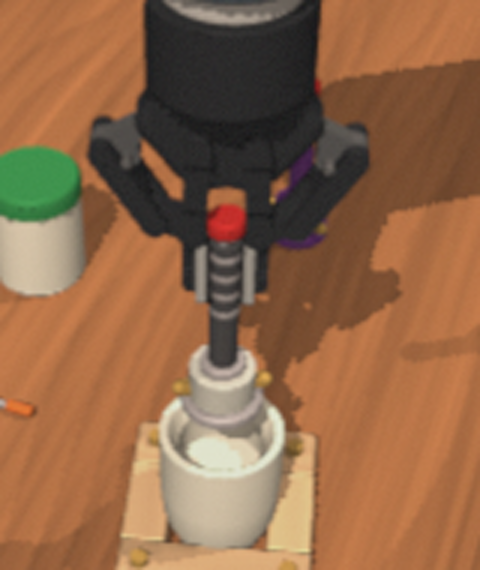

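Gauge upright and over the mouth. I enter the flare in small steps and correct laterally from the sensed force.

```bash
cat >> h.py <<'E'
def F(n=4):
    r=[]
    for _ in range(n): manip.hold(.01); r.append(manip.get_contact_force())
    return np.mean(r,0)
def descend(p,zend,step,rate,F0,o,fmax=8,k=.00025,cap=.0006):
    while p[2]>zend+1e-6:
        p[2]=max(zend,p[2]-step); manip.servo_line(p,o,rate=rate)
        f=F()-F0; print(np.round(np.array(p)*1000,2),f.round(1),round(manip.get_time(),1))
        if f[2]>fmax: return True
        l=np.hypot(*f[:2])
        if l>1.2:
            d=f[:2]*min(k,cap/l); p[0]+=d[0];p[1]+=d[1]
    return False
E
python3 - <<'E'
from h import *
o=down(np.radians(17.5)); p=[.482,.0325,.191]
manip.servo_line(p,o,rate=.06); manip.hold(.15);F0=F(10);np.save('F0.npy',F0);print(F0,manip.get_position(),manip.get_time())
print(descend(p,.174,.001,.012,F0,o,fmax=6)); np.save('p.npy',p)
print(manip.get_width(),manip.get_position(),F()-F0)
E
```

```text
[ 0.21655755 -0.01492279 -1.7782669 ] [0.48220012 0.03251506 0.1912308 ] 8.0667
[482.   32.5 190. ] [-0.2  0.4  0.2] 8.3
[482.   32.5 189. ] [ 0.  -0.2 -0.2] 8.6
[482.   32.5 188. ] [-0.1  0.2 -0.1] 8.9
[482.   32.5 187. ] [-0.  -0.3 -0.3] 9.2
[482.   32.5 186. ] [-0.4 -0.5 -0.6] 9.5
[482.   32.5 185. ] [-0.3  0.2 -0.3] 9.8
[482.   32.5 184. ] [-0.5 -0.  -0.1] 10.1
[482.   32.5 183. ] [-0.3  0.2 -0.5] 10.3
[482.   32.5 182. ] [-0.2 -0.3 -0.1] 10.6
[482.   32.5 181. ] [-0.5 -0.  -0.1] 10.9
[482.   32.5 180. ] [-0.3 -0.1  0.1] 11.2
[482.   32.5 179. ] [-0.3 -0.3  0.1] 11.5
[482.   32.5 178. ] [-1.1  0.   0.1] 11.8
[482.   32.5 177. ] [-0.1 -0.2 -0.3] 12.0
[482.   32.5 176. ] [-0.4  0.   0.3] 12.3
[482.   32.5 175. ] [-0.3 -0.2 -0.5] 12.6
[482.   32.5 174. ] [ 0.8 -1.1 -0.6] 12.9
False
0.015320051816022659 [0.48210134 0.03246268 0.17399873] [ 0.20371016 -0.87274095 -0.63597563]
```

Run:
```python
from h import *
o=down(np.radians(17.5)); p=list(np.load('p.npy'));F0=np.load('F0.npy')
print(descend(p,.160,.001,.010,F0,o,fmax=9)); np.save('p.npy',p)
if p[2]<.1601: print(descend(p,.150,.0008,.004,F0,o,fmax=5)); np.save('p.npy',p)
print(manip.get_width(),manip.get_position(),F()-F0)
```

```text
[482.21  32.22 173.  ] [ 0.3 -0.4 -0.4] 13.2
[482.21  32.22 172.  ] [ 0.2 -0.5 -0.9] 13.5
[482.21  32.22 171.  ] [ 0.2 -0.5 -0.2] 13.8
[482.21  32.22 170.  ] [ 0.4 -0.4 -0.8] 14.1
[482.21  32.22 169.  ] [ 0.6  0.  -0.4] 14.3
[482.21  32.22 168.  ] [ 0.2 -0.9  0.2] 14.6
[482.21  32.22 167.  ] [-0.  -0.9  0.1] 14.9
[482.21  32.22 166.  ] [-0.2 -0.9 -0.1] 15.2
[482.21  32.22 165.  ] [-0.1 -1.3 -0.3] 15.5
[482.18  31.9  164.  ] [-0.8 -0.4  0.3] 15.8
[482.18  31.9  163.  ] [-0.4 -0.7 -0.1] 16.1
[482.18  31.9  162.  ] [-0.5 -0.1 -0.7] 16.3
[482.18  31.9  161.  ] [-0.7 -0.3 -0.5] 16.6
[482.18  31.9  160.  ] [-0.4 -0.3 -0.4] 16.9
False
[482.18  31.9  159.2 ] [-0.3 -0.2 -0. ] 17.3
[482.18  31.9  158.4 ] [-0.8 -0.  -0.3] 17.7
[482.18  31.9  157.6 ] [-0.7 -0.1 -0.8] 18.1
[482.18  31.9  156.8 ] [-0.3 -0.   0. ] 18.4
[482.18  31.9  156.  ] [-1.7 -0.6  6.5] 18.8
True
0.015403702039258043 [0.48236762 0.03191398 0.1563556 ] [-1.84925756  0.03557686  7.19706147]
```

Run:
```python
from h import *
o=down(np.radians(17.5)); p=list(np.load('p.npy'));F0=np.load('F0.npy')
for i in range(6):
    p[2]-=.0003; manip.servo_line(p,o,rate=.003); f=F()-F0; print(p[2],manip.get_position()[2],f.round(1))
    if f[2]>13: break
manip.hold(.3);print(F()-F0,manip.get_width(),manip.get_time());np.save('p.npy',p)
c=shot('side','pics/side3.png')
for b in redblobs(c): print(b, onz(c,*b[1],manip.get_position()[2]+.0255))
cv2.imwrite('pics/crop4.png',cv2.resize(c['image'][80:280,230:390],None,fx=3,fy=3,interpolation=cv2.INTER_CUBIC)[:,:,::-1])
```

```text
0.15570000000000003 0.1563148316895744 [-3.  -0.5 10.4]
0.15540000000000004 0.156310150085833 [-4.  -0.5 14.2]
[-3.3362314  -0.55882984 13.66845004] 0.015583572664164545 19.75
(np.int32(73), array([412.49315068, 143.23287671])) [ 0.34388427 -0.11663903  0.18179529]
(np.int32(98), array([304.36734694, 181.60204082])) [0.48108548 0.03370919 0.18179529]
```

View pics/crop4.png

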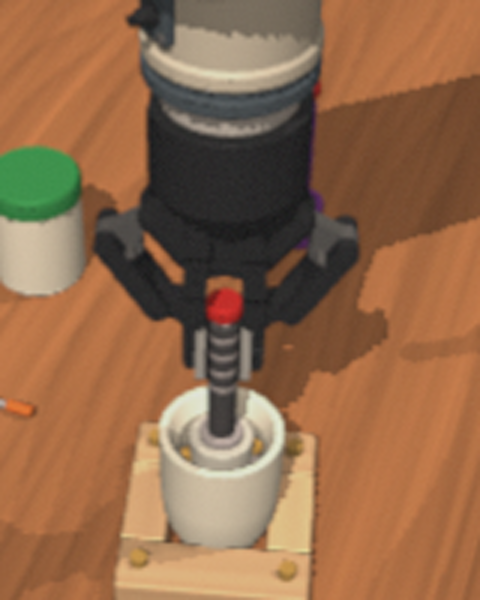

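Foot is home: the push rose to 14 N while the height stayed at 0.1563, and the picture shows the gauge upright in the bore with the plungers inside the rim. Now release, rise, close and press the cap.

Run:
```python
from h import *
o=down(np.radians(17.5)); p=list(np.load('p.npy'))
p[2]=.1563; manip.servo_line(p,o,rate=.01); manip.command_gripper(.05,40)
c=manip.camera('side');print([ (b[1].round(1)) for b in redblobs(c)])
manip.servo_line([p[0],p[1],.225],o,rate=.1); manip.command_gripper(.0,30); 
p=[.4819,.0323,.2105];manip.servo_line(p,o,rate=.05); manip.hold(.2);F1=F(8);np.save('F1.npy',F1)
print(F1,manip.get_width(),manip.get_time())
while p[2]>.199:
    p[2]-=.0005; manip.servo_line(p,o,rate=.006); f=F(3)-F1; print(round(p[2]*1000,2),(manip.get_position()[2]*1000).round(2),f.round(1))
    if f[2]>(12 if p[2]<.2045 else 9): break
print(manip.get_time()); np.save('p.npy',p)
```

```text
[array([412.5, 143.3]), array([304.6, 181.4])]
[-0.08540863  0.0142313   0.05908036] -0.00012991577177561104 22.6
210.0 210.05 [ 0.4 -0.  -0.2]
209.5 209.47 [-0.1  0.2 -0.2]
209.0 208.97 [-0.2  0.1  0.2]
208.5 208.47 [ 0.1 -0.5  0.7]
208.0 207.98 [-0.4  0.4 -0.4]
207.5 207.74 [ 0.1 -0.4  3. ]
207.0 206.97 [-0.1 -0.3  1.5]
206.5 206.28 [-0.  -0.   0.3]
206.0 205.86 [-0.4 -0.1 -0.4]
205.5 205.47 [0.5 0.  0.1]
205.0 204.98 [-0.  -0.1  0.1]
204.5 204.45 [ 0.2 -0.2 -0. ]
204.0 203.97 [ 0.7 -0.2  0. ]
203.5 203.45 [-0.1 -0.4 -0.1]
203.0 202.96 [ 0.1 -0.  -0.1]
202.5 202.71 [0.1 0.1 3.4]
202.0 202.65 [-1.   0.2  7.7]
201.5 202.6 [-1.6  0.1 11.4]
201.0 202.63 [-1.9  0.2 15.2]
27.825
```

The cap snapped: contact at 207.7, free travel, then firm at 202.65, which is 5.0 mm down. Retract, check it stays down, regrip and draw straight up.

Run:
```python
from h import *
o=down(np.radians(17.5)); p=list(np.load('p.npy'))
p[2]=.2027;manip.servo_line(p,o,rate=.01);p[2]=.225;manip.servo_line(p,o,rate=.06); manip.command_gripper(.05,40)
c=manip.camera('side');print([(b[0],b[1].round(1)) for b in redblobs(c)],'before v 181.4; 5mm =',proj(c,[.482,.032,.181])-proj(c,[.482,.032,.176]))
q=[.4822,.0319];manip.servo_line([*q,.1563],o,rate=.08); manip.command_gripper(.01,45)
print(manip.get_width(),F()-np.load('F1.npy'),manip.get_time())
for z,r in((.19,.03),(.26,.08)):
    manip.servo_line([*q,z],o,rate=r);print(F()-np.load('F0.npy'))
print(manip.get_time(),manip.get_position())
c=shot('side','pics/side4.png');print([b[1] for b in redblobs(c)],proj(c,[*q,.26-.1012+.1215]))
cv2.imwrite('pics/crop5.png',cv2.resize(c['image'][60:260,230:390],None,fx=3,fy=3,interpolation=cv2.INTER_CUBIC)[:,:,::-1])
```

```text
[(np.int32(72), array([412.5, 143.3])), (np.int32(112), array([304.6, 183.8]))] before v 181.4; 5mm = [ 0.06664036 -2.39948142]
0.015792223813148286 [-0.98271091 -0.28945038  4.29257501] 30.6917
[-0.21535598 -0.36942315 -0.41795117]
[-0.24878622 -0.04112219 -0.25435276]
33.0583 [0.48179107 0.03187717 0.25942064]
[array([331.125  , 107.96875]), array([306.176, 129.832]), array([412.47826087, 143.33333333])] [305.50598031 127.95853348]
```

View pics/crop5.png

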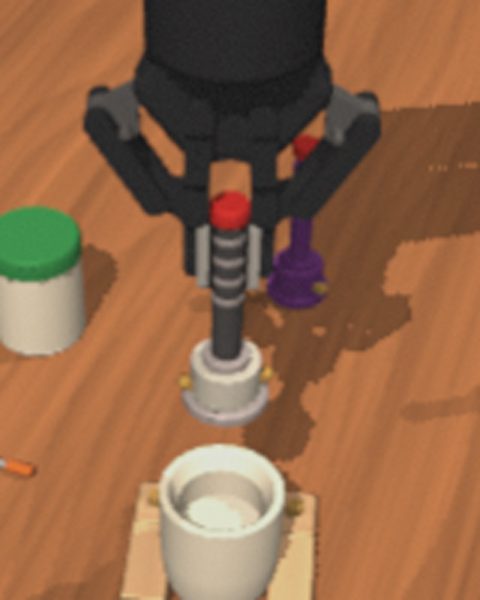

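The cap sits 2.4 px (5 mm) lower and the plungers are drawn in; the gauge is out of the cup and upright. Now set it on the large coaster.

Run:
```python
from h import *
o=down(np.radians(17.5)); K=[.4918,.199]
manip.servo_line([*K,.26],o,rate=.12); manip.servo_line([*K,.113],o,rate=.08); manip.hold(.2);F0=F(8);p=[*K,.113]
while p[2]>.104:
    p[2]-=.0006; manip.servo_line(p,o,rate=.006); f=F(3)-F0
    if f[2]>4: break
print(p,manip.get_position(),f,manip.get_time())
manip.servo_line([*K,manip.get_position()[2]],o,rate=.01)
manip.command_gripper(.05,40); manip.servo_line([*K,.2],o,rate=.06); manip.servo_line([*K,.27],o,rate=.1)
manip.servo_line([.42,-.02,.3],o,rate=.2);manip.hold(.3)
S=shot('side','pics/side5.png');T=shot('top','pics/top5.png');print(manip.get_time())
for a in redblobs(S):
  for b in redblobs(T):
    P,e=tri(S,a[1],T,b[1])
    if e<.006 and .09<P[2]<.15: print(P.round(4),round(e,4))
a=S['image'];b=T['image'];
cv2.imwrite('pics/fin.png',np.hstack([cv2.resize(a[80:400,120:430],(388,400)),cv2.resize(b[80:330,140:440],(400,400))])[:,:,::-1])
```

```text
[0.4918, 0.199, 0.10699999999999997] [0.4919609  0.19905989 0.10756754] [-1.65010757 -1.13531764  6.69129977] 39.65
44.575
[ 0.5203 -0.2449  0.1258] 0.0029
[0.4901 0.2018 0.1297] 0.0013
```

View pics/fin.png

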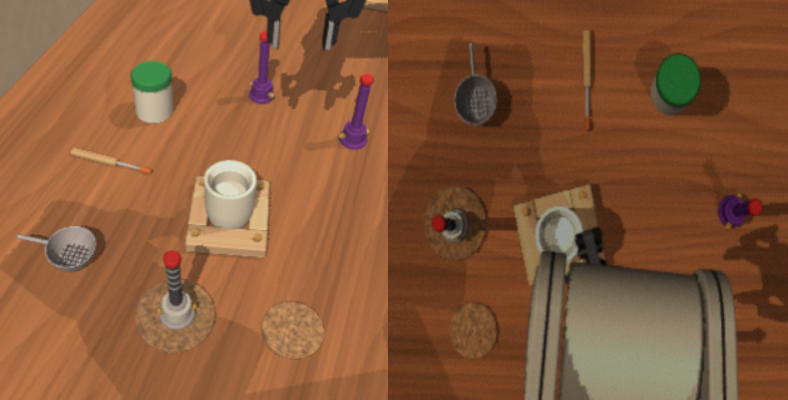

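The gauge stands upright near the centre of the large coaster (tip-to-foot ratio in the lifted crop gives about 49 mm, so it is locked). The canister, sieve and pick are unmoved, and the robot is clear.

```bash
python3 -c "
from rig import manip
print(manip.sign_off())"
```

```text
the job is handed in; nothing more can be done
None
```

The job is handed in at about 45 s: the gauge was pressed home with at most about 14 N, locked with a 5 mm click, drawn straight up with the lock held, and stood upright on the larger coaster with the canister, sieve and pick left in place.

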